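# Trace the split seam of a cover at the measuring bench

### The job

First clear every steel setting block into the parts tray, lying down, then press the spring plunger down to its stop to zero the reading. Take the stylus and run its ball slowly, about 2 cm a second, down in the groove of the cover's stepped seam, from the end at the brass boss through both corners to the other end. Lay the stylus back in both saddles of its rest and only then press the plunger to its stop once more to store the reading; leave the bottle, the ring and the screwdriver standing or lying where they are.

Things in the scene. Friction and masses are not known exactly. Their poses are not given: they have to be found in the camera images.
- block0: slotted steel setting block 75 x 38 x 34 mm (x, y, z), origin at its centre; an open slot 16 mm wide and 16 mm deep runs along x in its top (+z) face; about 0.3 kg; absent (None) in some starts; starts on top of the cover, across the seam
- block1: slotted steel setting block 75 x 38 x 34 mm (x, y, z), origin at its centre; an open slot 16 mm wide and 16 mm deep runs along x in its top (+z) face; about 0.3 kg; absent (None) in some starts; starts on top of the cover, across the seam
- block2: slotted steel setting block 75 x 38 x 34 mm (x, y, z), origin at its centre; an open slot 16 mm wide and 16 mm deep runs along x in its top (+z) face; about 0.3 kg; absent (None) in some starts; starts on the bench beyond the cover
- block3: slotted steel setting block 75 x 38 x 34 mm (x, y, z), origin at its centre; an open slot 16 mm wide and 16 mm deep runs along x in its top (+z) face; about 0.3 kg; absent (None) in some starts; starts on the bench beyond the cover
- block4: slotted steel setting block 75 x 38 x 34 mm (x, y, z), origin at its centre; an open slot 16 mm wide and 16 mm deep runs along x in its top (+z) face; about 0.3 kg; absent (None) in some starts; starts on the bench beyond the cover
- tray: grey open parts tray, outside 250 x 180 x 30 mm (x, y, z), walls and floor 5 mm; origin at the centre of its underside; fixed
- plunger (a joint): travel of the black domed spring plunger head, m: 0 up, 0.014 pressed down on its stop; it springs up by itself; takes about 10 N at the stop
- plunger_top (a point): top centre of the plunger head (44 mm wide dome), 91.5 mm over the bench when up; the head moves straight down; it stands on a fixed grey base 80 x 70 mm, 30 mm high, with a steel neck
- stylus: hand stylus: black square handle 140 x 16 x 16 mm along x, origin at the handle's centre (grip here); steel nose and thin shank towards -x ending in a ball; starts lying level in the rest
- stylus_tip (a point): centre of the stylus's steel ball (8 mm wide), 115 mm from the handle's centre along the stylus's -x
- rest: stylus rest, origin at the centre of its underside; black foot 130 x 60 x 8 mm with two upright saddles at x = -45 and +45 mm, each 12 mm thick (x), floor of the saddle 30 mm high, cheeks to 48 mm, 30 mm apart (y); a stylus lying home has its handle's centre 38 mm above the bench over the rest's origin, along the rest's x; fixed
- cover: two-part metal cover, 120 x 190 x 36 mm (x, y, z), origin at the centre of its underside, fixed. Its top shows the stepped seam between a bare aluminium and a white-painted half: an open groove 14 mm wide, 6 mm deep, dark-floored, that runs along y, steps 40 mm across, and runs on along y. A brass boss (16 mm wide, 8 mm high) stands next to its start
- seam_start (a point): point on the seam's centre line at the level of the cover's top face (6 mm above the groove floor), axes as the cover's: the seam's start, 15 mm in from the +y edge at the boss's end
- seam_a (a point): point on the seam's centre line at the level of the cover's top face (6 mm above the groove floor), axes as the cover's: halfway along the first leg
- seam_corner1 (a point): point on the seam's centre line at the level of the cover's top face (6 mm above the groove floor), axes as the cover's: first corner
- seam_corner2 (a point): point on the seam's centre line at the level of the cover's top face (6 mm above the groove floor), axes as the cover's: second corner
- seam_b (a point): point on the seam's centre line at the level of the cover's top face (6 mm above the groove floor), axes as the cover's: halfway along the last leg
- seam_end (a point): point on the seam's centre line at the level of the cover's top face (6 mm above the groove floor), axes as the cover's: the seam's far end, 15 mm in from the -y edge
- setting_ring: bystander: steel ring 64 mm wide, 22 mm high
- screwdriver: bystander: screwdriver lying on the bench between cover and tray
- wash_bottle: bystander: white squeeze bottle with a red spout, 60 mm wide, about 165 mm high

How it is judged:
By the outcome, as a careful person would: the job done as asked, in the order asked, and still so for the second after the job is handed in, with the robot touching nothing.
Of block0, block1, block2, block3, block4 only 2 to 4 are there at a start; the rules pass over those that are not, and their reading is None.
At some moment in a run one of block2, block3, block4 may be knocked a few centimetres aside while the robot is not near it.
Once in a run the grip may slacken for a moment while it holds something.
It also fails if it takes over 210 s, if anything falls off the work surface, if the arm or the gripper's body presses on something with over 40 N, if the wrist force passes 120 N, or if a joint passes its speed limit or range.

### The arm

A 7-joint arm with a two-finger parallel gripper is mounted at the origin on the work surface. World frame = base frame: x ahead of the robot, y to its left, z up, the work surface at z = 0. Lengths are in m, angles in rad, forces in N, time in s.
With the tool pointing down it reaches from about 0.425 to 0.95 m from the base axis. Payload 4.7 kg.
Tool frame: the origin (TCP) lies between the finger pads; the fingertips stand 25 mm ahead of it and the grasp point (between the pads) lies 6 mm ahead of it; x points along the fingers, z is the direction in which the jaws open and shut, and the axes are right-handed (so a half turn about x gives the same grasp; the last joint's range is limited). The gripper opens to 85 mm and grips with 20 to 120 N. Pads are 22 mm wide; open, the fingers measure 114 mm over their backs; the gripper's body (76 mm by 85 mm) begins 54 mm behind the grasp point. The pads swing forward as they close: fully open they stand 13 mm farther back than shut.
Start: joints at [-1.317, 0.469, -0.049, 1.532, 0.024, 1.141, -0.082], TCP at [0.188, 0.648, 0.256] pointing down, gripper open.
Joint ranges: [-2.59, 2.59], [-0.33, 1.99], [-1.39, 1.29], [0.1, 2.45], [-1.04, 4.18], [0.21, 1.99], [-2.66, 2.66]. Speed limits (rad/s): [2.57, 2.57, 3.14, 3.14, 3.14, 3.14, 3.14].

### API

Orientations are given as a 3x3 rotation matrix whose columns are the frame's x, y, z axes.
In Python, from rig import * gives the robot as it stands. Calls block until the motion is done:
- movep(position, orientation): joint-space move of the TCP to a pose.
- move_l(position, attitude=None, feed=0.15, until_force=None): straight line of the TCP; attitude=None keeps the orientation; feed is the mean speed in m/s. With until_force (N) it stops when the force on the tool has changed by that much, and returns True; else False.
- move_joints(angles): joint-space move.
- command_gripper(opening, newtons=None): finger opening in m; newtons is the grip in N (None keeps the last); returns when the fingers have stopped.
- sleep(seconds).
- inverse_kinematics(position, orientation): joint angles nearest the present ones, or None.
- sense(): the state.
- camera(name): name is "scene" or "top"; returns (picture, depth): 480x640x3 uint8, red, green, blue; 480x640 float32, m along the optical axis (not along the pixel's ray), 0 where there is no reading.
- camera_params(name): a dict with "K" (3x3 intrinsics, pixels), "dist" ([k1, k2, p1, p2, k3] as OpenCV has them; the pictures are not rectified), "position" and "rotation" of the camera in the world. Camera axes: x right, y down, z forward; pixel columns grow to the right and rows downward; lengths in m; the calibration is good to about 2 mm. A picture is of the moment at which its call begins. camera_params takes no time and is no camera call.
A pose or a line that the arm cannot do raises Unreachable and nothing moves.
- finish_job(): hands the job in, once; it reports no verdict.
The state is a dict: "time_s": time; "joint_pos": joint angles; "qd": joint speeds; "joint_efforts": joint torques, N m; "position": TCP position; "tcp_rot": TCP orientation; "wrist_force": force on the tool from outside, world axes, zero at the start; "ft_torque": the same for the moment, N m; "finger_gap": finger opening in m.
Only numpy, scipy, OpenCV 4.12 (cv2) and the standard library are available. Lean on these libraries where they do the work, as an engineer would, in place of code of your own. Each camera call takes 0.05 s, during which the arm holds its last target.

## Working session

There is one attempt and no reset: what is moved stays moved. The work goes in short steps, each a Python script; the robot and the scene stay as the last script left them, time stands still between calls to the robot, and variables do not carry over. Pictures are saved under pics/ and viewed, and the job is handed in when it is done.

```bash
mkdir -p pics; ls; python3 - <<'E'
from rig import *
import cv2, numpy as np
s=sense(); print(s['time_s'],s['position'],s['wrist_force'],s['finger_gap'])
for n in ['scene','top']:
    p,d=camera(n); cv2.imwrite(f'pics/{n}0.png',p[:,:,::-1]); np.save(f'pics/{n}0d.npy',d)
    c=camera_params(n); print(n,{k:np.round(v,4).tolist() for k,v in c.items()})
E
```

```text
pics
0.0 [0.18822198 0.64766568 0.25524431] [ 0.06376771 -0.34027944  1.10215015] 0.08578108367393551
scene {'K': [[614.4485, 0.0, 310.6332], [0.0, 614.4485, 242.1319], [0.0, 0.0, 1.0]], 'dist': [-0.2126, 0.0, 0.0, 0.0, 0.0], 'position': [0.825, 0.6256, 1.1985], 'rotation': [[-0.8675, 0.424, -0.2602], [0.4975, 0.741, -0.4511], [0.0016, -0.5208, -0.8537]]}
top {'K': [[485.9614, 0.0, 309.1832], [0.0, 485.9614, 240.5698], [0.0, 0.0, 1.0]], 'dist': [-0.13, 0.0, 0.0, 0.0, 0.0], 'position': [0.3323, 0.0433, 1.2561], 'rotation': [[0.0167, -0.9889, 0.1478], [-0.9998, -0.018, -0.007], [0.0095, -0.1476, -0.989]]}
```

View pics/top0.png

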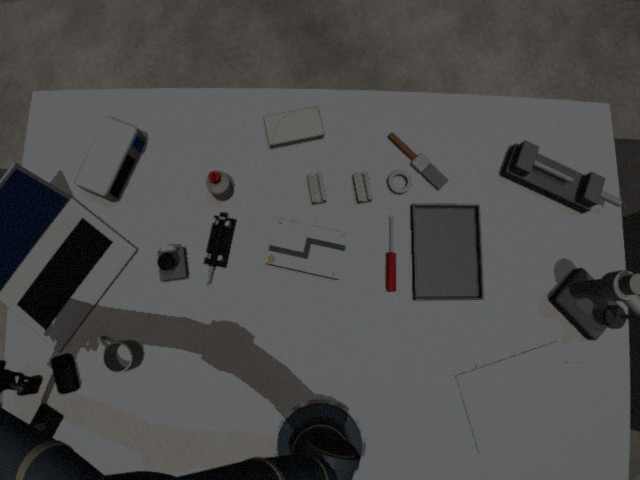

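View pics/scene0.png

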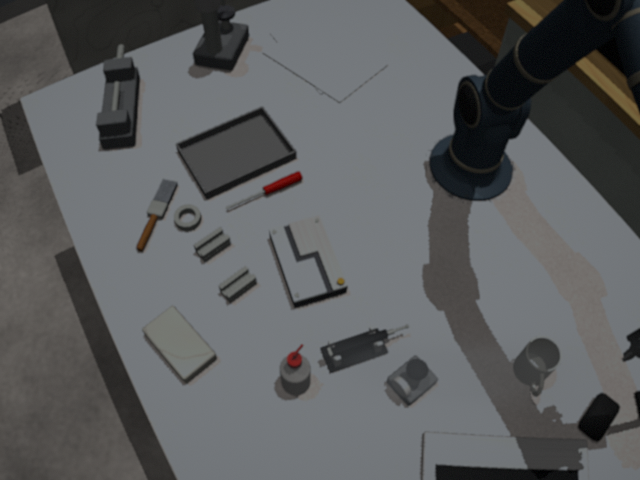

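```bash
cat > h.py <<'E'
import numpy as np, cv2
def pix2ray(c,uv):
    K=np.array(c['K']);d=np.array(c['dist'],float)
    n=cv2.undistortPoints(np.array(uv,float).reshape(-1,1,2),K,d).reshape(-1,2)
    return np.c_[n,np.ones(len(n))]
def cloud(c,uv,depth):
    r=pix2ray(c,uv)*np.array(depth).reshape(-1,1)
    return r@np.array(c['rotation']).T+np.array(c['position'])
def onplane(c,uv,z):
    r=pix2ray(c,uv)@np.array(c['rotation']).T; p=np.array(c['position'])
    return p+r*((z-p[2])/r[:,2])[:,None]
def fullcloud(c,d):
    v,u=np.mgrid[0:480,0:640]
    return cloud(c,np.c_[u.ravel(),v.ravel()],d.ravel()).reshape(480,640,3)
def proj(c,P):
    R=np.array(c['rotation']);t=-R.T@np.array(c['position'])
    return cv2.projectPoints(np.array(P,float).reshape(-1,1,3),cv2.Rodrigues(R.T)[0],t,np.array(c['K']),np.array(c['dist'],float))[0].reshape(-1,2)
def rectify(c,p,d,z,x0,x1,y0,y1,res):
    # orthographic view on plane z : rows from x1 down to x0, cols from y1 to y0
    xs=np.arange(x1,x0,-res);ys=np.arange(y1,y0,-res)
    X,Y=np.meshgrid(xs,ys,indexing='ij')
    m=proj(c,np.stack([X,Y,np.full_like(X,z)],-1)).reshape(*X.shape,2).astype(np.float32)
    return cv2.remap(p,m[...,0],m[...,1],cv2.INTER_CUBIC)
E
python3 - <<'E'
from rig import *
from h import *
for n in ['top','scene']:
    c=camera_params(n); p=cv2.imread(f'pics/{n}0.png'); d=np.load(f'pics/{n}0d.npy')
    C=fullcloud(c,d)
    for nm,z in [('bench',0.0),('top36',.036)]:
        # region x .35-.85 y -.3..0.45 at 1mm
        im=rectify(c,p,d,z,.38,.80,-.42,.38,.001)
        im=np.clip(im.astype(float)*1.8,0,255).astype(np.uint8)
        for k in range(0,800,100):
            cv2.putText(im,f'{.38-k/1000:.2f}',(k,10),0,.35,(0,255,255),1); cv2.line(im,(k,0),(k,4),(0,255,255),1)
        for k in range(0,420,100):
            cv2.putText(im,f'{.80-k/1000:.2f}',(0,k+4),0,.35,(0,255,255),1)
        cv2.imwrite(f'pics/r_{n}_{nm}.png',im)
    # height map
    xs=((.80-C[...,0])/.001).round().astype(int); ys=((.38-C[...,1])/.001).round().astype(int)
    for z0,z1 in [(-.005,.005),(.005,.012),(.025,.04)]:
        pass
    m=(d>0)&(np.abs(C[...,0]-.6)<.2)&(np.abs(C[...,1])<.4)
    print(n,np.percentile(C[m][:,2],[5,30,50,70,90,95,99]))
E
```

```text
top [-0.00395651 -0.00065828  0.00123985  0.0042613   0.033602    0.0374644
  0.08925697]
scene [-0.00297636  0.00018626  0.00198316  0.00506769  0.03482483  0.03894353
  0.09314477]
```

View pics/r_top_top36.png

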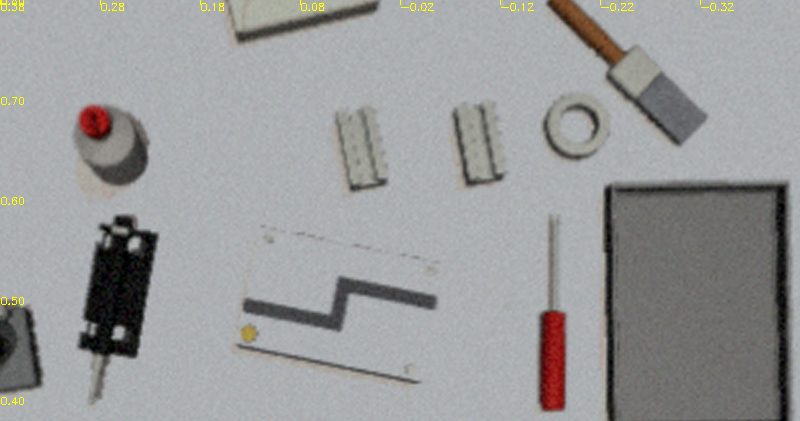

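View pics/r_scene_top36.png

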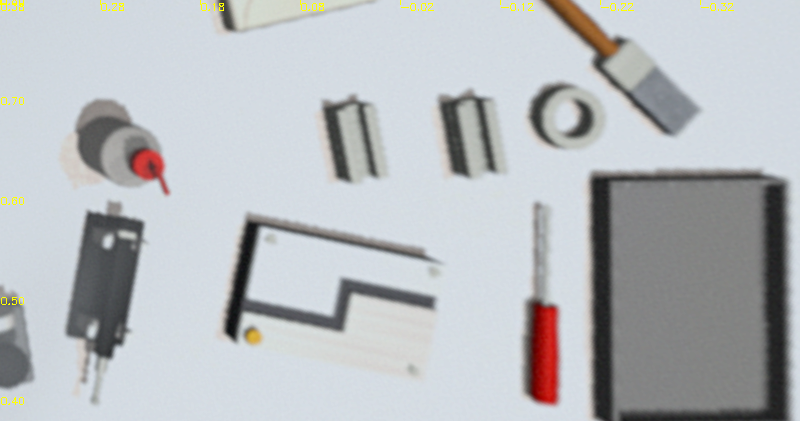

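```bash
cat > crop.py <<'E'
from rig import *
from h import *
def crop(tag,z,x0,x1,y0,y1,res,out,g=.02,gain=1.8):
    ims=[]
    for n in ['top','scene']:
        c=camera_params(n); p=cv2.imread(f'pics/{n}{tag}.png')
        im=rectify(c,p,None,z,x0,x1,y0,y1,res)
        im=np.clip(im.astype(float)*(gain if n=='top' else gain*.8),0,255).astype(np.uint8)
        for y in np.arange(np.ceil(y0/g)*g,y1,g):
            k=int((y1-y)/res); cv2.line(im,(k,0),(k,5),(0,0,255),1); cv2.putText(im,f'{y:.2f}',(k,14),0,.33,(0,0,255),1)
        for x in np.arange(np.ceil(x0/g)*g,x1,g):
            k=int((x1-x)/res); cv2.line(im,(0,k),(5,k),(0,0,255),1); cv2.putText(im,f'{x:.2f}',(6,k+4),0,.33,(0,0,255),1)
        ims.append(im)
    cv2.imwrite(out,np.hstack(ims))
E
python3 - <<'E'
from crop import *
crop('0',.034,.60,.72,-.13,.08,.0006,'pics/blocks.png')
crop('0',.036,.40,.60,-.07,.15,.0006,'pics/cover.png')
crop('0',.046,.38,.62,.20,.33,.0005,'pics/stylus.png')
crop('0',.091,.38,.52,.30,.45,.0005,'pics/plunger.png')
crop('0',.03,.32,.66,-.43,-.10,.001,'pics/tray.png')
E
```

```text
(no output)
```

View pics/blocks.png

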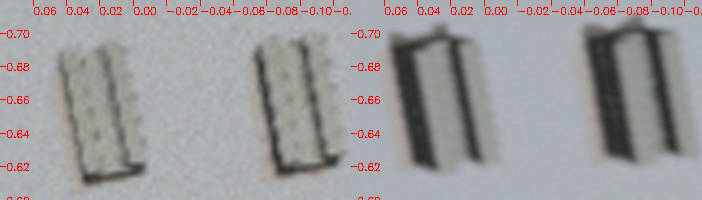

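View pics/cover.png

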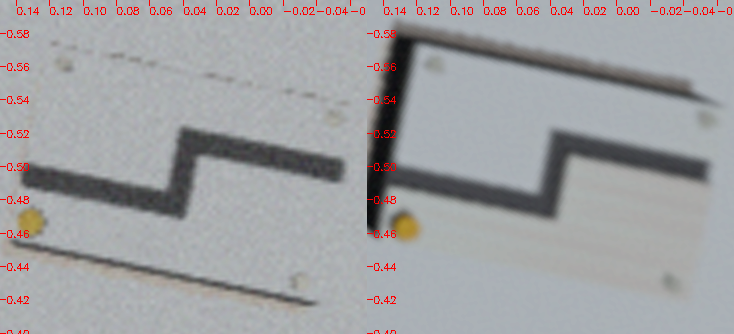

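View pics/stylus.png

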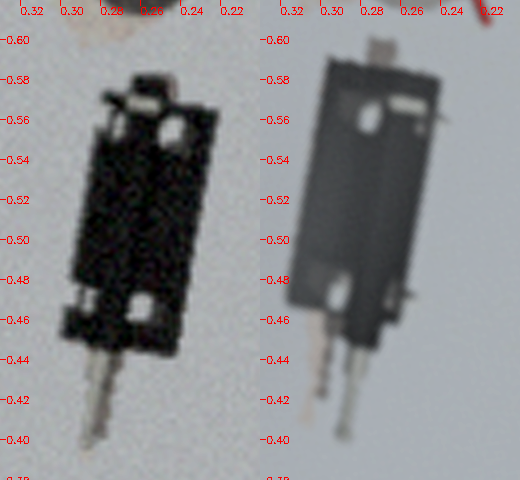

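View pics/plunger.png

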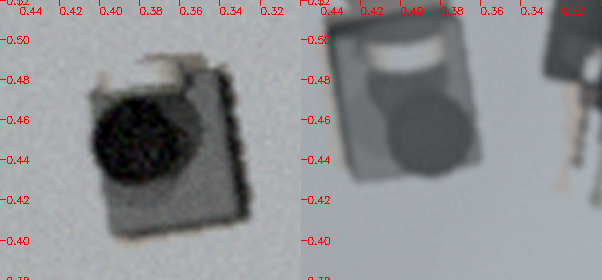

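View pics/tray.png

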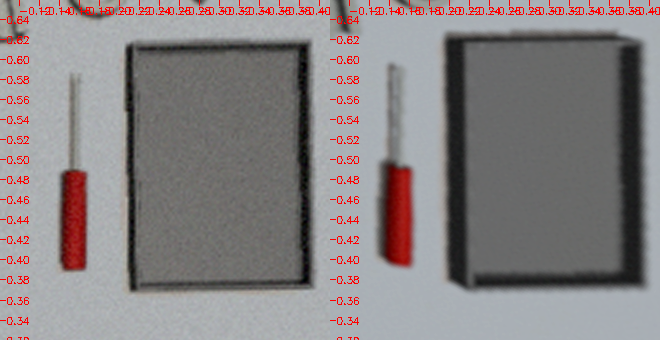

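```bash
python3 - <<'E'
from rig import *
from h import *
for n in ['top','scene']:
    c=camera_params(n); d=np.load(f'pics/{n}0d.npy'); C=fullcloud(c,d)
    def box(x0,x1,y0,y1,z0,z1):
        return C[(d>0)&(C[...,0]>x0)&(C[...,0]<x1)&(C[...,1]>y0)&(C[...,1]<y1)&(C[...,2]>z0)&(C[...,2]<z1)]
    for nm,b in dict(bA=(.6,.72,-.02,.08,.008,.06),bB=(.6,.72,-.13,-.03,.008,.06),cover=(.38,.62,-.1,.17,.02,.042),tray_in=(.3,.7,-.45,-.15,-.01,.05),plung=(.38,.52,.32,.46,.07,.12),plbase=(.38,.52,.32,.46,.015,.045),sty=(.38,.62,.2,.34,.035,.07)).items():
        P=box(*b); 
        r=cv2.minAreaRect(P[:,:2].astype(np.float32)) if len(P)>3 else None
        print(n,nm,len(P),np.round(P.mean(0),4),'med z %.4f'%np.median(P[:,2]),[np.round(x,4) for x in r])
        if nm in('bA','bB'):
            q=P[:,:2]-np.array(r[0]); a=np.radians(-6); 
            # long axis approx x with tilt ; cross coordinate
            u=np.array([np.cos(np.radians(9)),np.sin(np.radians(9))]); v=np.array([-u[1],u[0]])
            s=q@v; 
            print('   ',[(int(k*1000),round(float(np.median(P[(abs(s-k)<.003),2])),4)) for k in np.arange(-.021,.022,.006) if (abs(s-k)<.003).any()])
E
```

```text
top bA 447 [0.6545 0.017  0.0265] med z 0.0304 [array([0.6456, 0.0153]), array([0.0984, 0.0382]), np.float64(11.5278)]
    [(-21, 0.0333), (-15, 0.0332), (-9, 0.0309), (-2, 0.0181), (2, 0.0173), (8, 0.0314), (15, 0.0341), (21, 0.0314)]
top bB 443 [ 0.6603 -0.1007  0.0265] med z 0.0301 [array([ 0.6622, -0.1012]), array([0.0764, 0.0366]), np.float64(10.3949)]
    [(-21, 0.0306), (-15, 0.0333), (-9, 0.0298), (-2, 0.0171), (2, 0.0181), (8, 0.0336), (15, 0.0323), (21, 0.0223)]
top cover 3513 [0.4963 0.0393 0.0349] med z 0.0353 [array([0.5278, 0.0336]), array([0.1901, 0.1844]), np.float64(78.3541)]
top tray_in 16687 [ 0.4959 -0.2969  0.0041] med z 0.0021 [array([ 0.4999, -0.3   ]), array([0.3998, 0.2999]), np.float64(0.001)]
top plung 243 [0.4491 0.3836 0.0879] med z 0.0888 [array([0.4564, 0.3833]), array([0.0392, 0.0578]), np.float64(75.9601)]
top plbase 578 [0.443  0.3749 0.0293] med z 0.0293 [array([0.4493, 0.3845]), array([0.0818, 0.0708]), np.float64(8.4823)]
top sty 524 [0.5031 0.2697 0.0447] med z 0.0452 [array([0.4909, 0.2727]), array([0.046 , 0.1874]), np.float64(80.1009)]
scene b
[... 350 characters left out ...]
4)]
    [(-21, 0.0193), (-15, 0.0321), (-9, 0.0336), (-2, 0.025), (2, 0.0163)]
scene cover 4308 [0.4996 0.0449 0.0351] med z 0.0356 [array([0.5271, 0.0326]), array([0.1954, 0.184 ]), np.float64(78.1546)]
scene tray_in 14876 [ 0.507  -0.2881  0.0066] med z 0.0041 [array([ 0.5, -0.3]), array([0.3   , 0.3999]), np.float64(89.9978)]
scene plung 373 [0.4529 0.3859 0.0887] med z 0.0894 [array([0.4575, 0.3891]), array([0.0559, 0.0419]), np.float64(33.6339)]
scene plbase 787 [0.4553 0.392  0.03  ] med z 0.0299 [array([0.4514, 0.3849]), array([0.0841, 0.0712]), np.float64(8.6461)]
scene sty 843 [0.5077 0.2691 0.045 ] med z 0.0457 [array([0.4898, 0.2709]), array([0.0466, 0.1899]), np.float64(80.0193)]
```

```bash
cat >> h.py <<'E'
def Rdown(a,tilt=0.0,head=None):
    z=np.array([np.cos(a),np.sin(a),0]);x=np.array([0,0,-1.]);return np.c_[x,np.cross(z,x),z]
E
cat > blk.py <<'E'
from rig import *
from h import *
import sys
def snap(tag):
    for n in ['scene','top']:
        p,d=camera(n); cv2.imwrite(f'pics/{n}{tag}.png',p[:,:,::-1]); np.save(f'pics/{n}{tag}d.npy',d)
def st(l=''):
    s=sense(); print(l,round(s['time_s'],2),np.round(s['position'],4),'F',np.round(s['wrist_force'],1),'gap',round(s['finger_gap'],4)); return s
E
python3 - <<'E'
from blk import *
s=sense(); print(np.round(s['tcp_rot'],2))
for p,a in [((.656,.018,.031),99.5),((.661,-.1,.031),99.5),((.555,-.32,.04),90),((.445,-.32,.04),90),((.452,.385,.12),90)]:
    for off in (0,180):
        q=inverse_kinematics(p,Rdown(np.radians(a+off))); print(p,a+off,None if q is None else np.round(q,2))
# stylus trace
import itertools
cs=[(.486,.135),(.47,.04),(.52,.04),(.50,-.05)]
for hd in (170,80,-10,-100,-55,125,-150,-130):
  for th in (35,45,55,65):
    h=np.radians(hd);t=np.radians(th);sh=np.array([np.cos(h),np.sin(h),0])
    sd=np.cos(t)*sh-np.sin(t)*np.array([0,0,1]); a=-np.cos(t)*np.array([0,0,1])-np.sin(t)*sh
    ok=[]
    for sg in (1,-1):
        z=sg*np.cross(a,sd); R=np.c_[a,np.cross(z,a),z]
        r=[]
        for c in cs:
            tip=np.array([*c,.034]); g=tip-.115*sd; tcp=g-.006*a
            q=inverse_kinematics(tcp,R); r.append(q is not None)
        ok.append(sum(r))
    print(hd,th,ok,end=' | ')
  print()
E
```

```text
[[-0.   -0.96  0.28]
 [-0.    0.28  0.96]
 [-1.   -0.   -0.  ]]
(0.656, 0.018, 0.031) 99.5 [-0.17  0.69  0.11  1.75 -0.11  0.71  1.74]
(0.656, 0.018, 0.031) 279.5 [-0.55  0.8   0.69  1.78 -0.68  0.82 -0.93]
(0.661, -0.1, 0.031) 99.5 [-0.07  0.71  0.23  1.73 -0.22  0.73  2.01]
(0.661, -0.1, 0.031) 279.5 [-0.33  0.79  0.63  1.74 -0.62  0.81 -0.81]
(0.555, -0.32, 0.04) 90 [ 0.09  0.72  0.53  1.81 -0.5   0.76  2.46]
(0.555, -0.32, 0.04) 270 [ 0.05  0.73  0.59  1.81 -0.56  0.77 -0.64]
(0.445, -0.32, 0.04) 90 [ 0.18  0.6   0.48  2.03 -0.46  0.62  2.54]
(0.445, -0.32, 0.04) 270 [-0.2   0.88  1.1   2.05 -1.04  0.92 -0.08]
(0.452, 0.385, 0.12) 90 [-0.76  0.49 -0.03  1.86  0.02  0.8   0.78]
(0.452, 0.385, 0.12) 270 [-1.21  0.55  0.59  1.89 -0.4   0.83 -1.98]
170 35 [4, 4] | 170 45 [4, 4] | 170 55 [2, 2] | 170 65 [0, 0] | 
80 35 [4, 4] | 80 45 [4, 4] | 80 55 [4, 4] | 80 65 [4, 4] | 
-10 35 [4, 4] | -10 45 [4, 4] | -10 55 [4, 4] | -10 65 [4, 4] | 
-100 35 [4, 4] | -100 45 [4, 4] | -100 55 [4, 4] | -100 65 [4, 4] | 
-55 35 [4, 4] | -55 45 [4, 4] | -55 55 [4, 4] | -55 65 [4, 4] | 
125 35 [4, 4] | 125 45 [4, 4] | 125 55 [4, 4] | 125 65 [4, 4] | 
-150 35 [4, 3] | -150 45 [4, 4] | -150 55 [2, 2] | -150 65 [0, 0] | 
-130 35 [4, 4] | -130 45 [3, 3] | -130 55 [2, 2] | -130 65 [1, 1] |
```

```bash
python3 - <<'E'
from crop import *
crop('0',.008,.40,.60,.20,.33,.0005,'pics/rest.png')
crop('0',.034,.58,.74,-.16,.08,.0008,'pics/blk2.png')
E
```

```text
(no output)
```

View pics/rest.png

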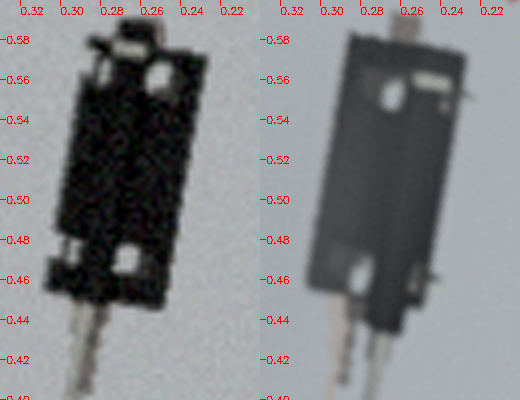

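```bash
cat > pick.py <<'E'
from blk import *
def pick(x,y,a,dest,da=75):
    R=Rdown(np.radians(a)); D=Rdown(np.radians(da))
    command_gripper(.066,60)
    movep([x,y,.20],R)
    move_l([x,y,.05],feed=.2); 
    if move_l([x,y,.031],feed=.05,until_force=8): st('CONTACT')
    command_gripper(0.0,70); s=st('closed')
    move_l([x,y,.16],feed=.2); s=st('lifted')
    if s['finger_gap']<.03: print('LOST'); return
    xm=(x+dest[0])/2
    movep([dest[0],dest[1],.16],D); st('over tray')
    move_l([dest[0],dest[1],.055],feed=.2)
    c=move_l([dest[0],dest[1],.036],feed=.04,until_force=6); s=st(f'down {c}')
    command_gripper(.055); sleep(.2)
    move_l([dest[0],dest[1],.16],feed=.2); st('up')
E
python3 - <<'E'
from pick import *
move_l([.40,.25,.27],feed=.3) if False else None
movep([.50,.02,.27],Rdown(np.radians(95))); st('over')
pick(.656,.018,99.5,(.56,-.32))
snap('1')
E
```

```text
over 2.59 [0.5001 0.0209 0.2699] F [ 0.7 -0.9 -0.5] gap 0.0855
closed 5.44 [0.6565 0.0179 0.0316] F [-0.2 -0.3  2.6] gap 0.0368
lifted 6.23 [0.6548 0.0183 0.1585] F [-0.   0.4 -1.7] gap 0.0369
over tray 7.56 [ 0.5614 -0.3176  0.1596] F [ 0.7  1.2 -2.2] gap 0.0368
down True 8.72 [ 0.56   -0.3198  0.0366] F [-0.1  0.4  4. ] gap 0.0371
up 10.01 [ 0.5594 -0.3193  0.1589] F [-0.9 -0.3 -1.1] gap 0.0553
```

View pics/top1.png

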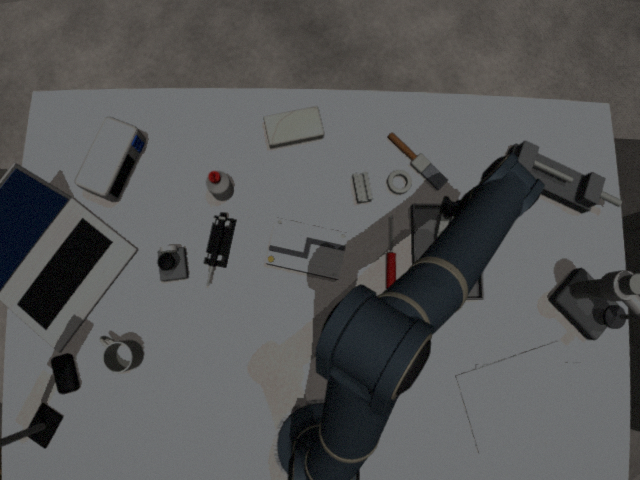

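The top picture shows the remaining block still at about (361,187), unmoved, with the arm over the tray.

```bash
python3 - <<'E'
from pick import *
movep([.62,-.12,.2],Rdown(np.radians(99.5)))
pick(.661,-.100,99.5,(.45,-.32))
movep([.45,.15,.25],Rdown(np.radians(80)))
snap('2')
from crop import crop
crop('2',.03,.32,.66,-.43,-.10,.001,'pics/tray2.png')
crop('2',.036,.38,.72,-.16,.15,.001,'pics/mid2.png')
E
```

```text
closed 13.33 [ 0.6615 -0.1005  0.0317] F [-0.6 -0.7  3.8] gap 0.0365
lifted 14.12 [ 0.6597 -0.0993  0.1583] F [ 0.5  0.5 -3.2] gap 0.0369
over tray 15.29 [ 0.4521 -0.3185  0.1599] F [ 0.3  0.4 -3.1] gap 0.0368
down True 16.45 [ 0.4501 -0.3198  0.0366] F [-0.7 -0.   3.4] gap 0.0367
up 17.74 [ 0.4495 -0.3193  0.1592] F [-0.4  0.2 -0.2] gap 0.0552
```

View pics/tray2.png

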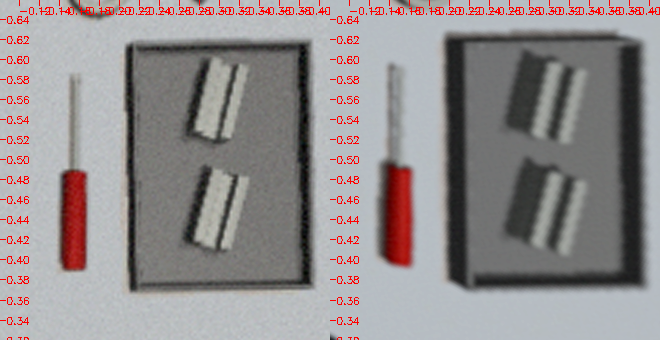

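View pics/scene2.png

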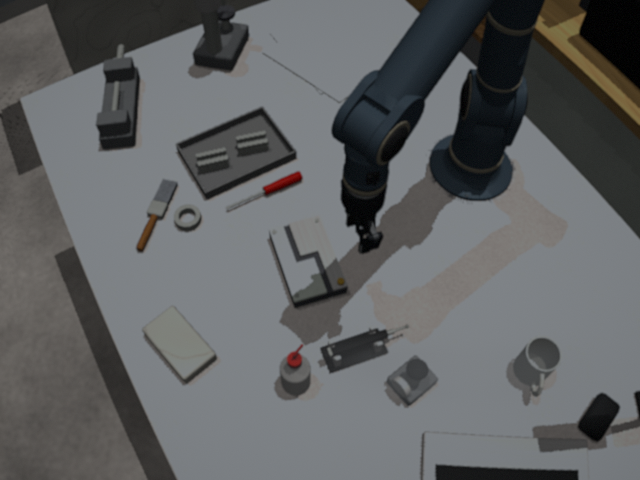

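Both pictures show the two blocks lying flat inside the tray, and no others are on the bench or cover. Next is the plunger.

```bash
cat > press.py <<'E'
from blk import *
def press():
    command_gripper(0.0,60)
    R=Rdown(np.radians(100))
    movep([.451,.3845,.20],R)
    move_l([.451,.3845,.125],feed=.15); s=st('above')
    c=move_l([.451,.3845,.094],feed=.02,until_force=22); s=st(f'pressed {c}')
    sleep(.4); st('hold')
    move_l([.451,.3845,.20],feed=.12); st('up')
E
python3 - <<'E'
from press import *
press()
E
```

```text
above 21.75 [0.452  0.3842 0.126 ] F [ 0.3 -0.1  0.2] gap -0.0002
pressed True 22.87 [0.4511 0.3846 0.1028] F [-1.8 -1.1  9. ] gap 0.0001
hold 23.27 [0.4511 0.3847 0.1029] F [-1.1 -2.1  9. ] gap -0.0001
up 24.23 [0.4504 0.3842 0.1989] F [-0.6  0.4 -1.2] gap -0.0002
```

```bash
cat > fit.py <<'E'
from crop import *
from scipy.optimize import minimize
res=.0005;x0,x1,y0,y1=.40,.60,-.08,.16
def topx(P): return np.c_[(y1-P[:,1])/res,(x1-P[:,0])/res]
def poly(q):
    x,y,th,c=q
    L=np.array([(0,.095),(0,c),(.04,c),(.04,-.095)])
    w=.007
    pts=np.array([(-w,.095),(-w,c-w),(.04-w,c-w),(.04-w,-.095),(.04+w,-.095),(.04+w,c+w),(w,c+w),(w,.095)])
    R=np.array([[np.cos(th),-np.sin(th)],[np.sin(th),np.cos(th)]])
    return pts@R.T+[x,y], L@R.T+[x,y]
for n,tag in [('top','0'),('scene','0'),('top','2')]:
  for z in (.036,):
    c=camera_params(n); p=cv2.imread(f'pics/{n}{tag}.png')
    im=cv2.cvtColor(rectify(c,p,None,z,x0,x1,y0,y1,res),cv2.COLOR_BGR2GRAY).astype(float)
    bg=cv2.medianBlur(im.astype(np.uint8),5).astype(float)
    dark=np.clip((np.median(bg)-bg)/np.median(bg),0,.7)
    def f(q):
        m=np.zeros(im.shape,np.uint8); cv2.fillPoly(m,[np.round(topx(poly(q)[0])*16).astype(np.int32)],255,cv2.LINE_AA,4)
        m=m/255.; k=cv2.dilate(m,np.ones((17,17)))
        return ((dark-.55*m)**2*k).sum()
    best=min((minimize(f,[.49+a,.045+b,np.radians(-11.5+e),g],method='Nelder-Mead',options=dict(initial_simplex=np.array([.49+a,.045+b,np.radians(-11.5+e),g])+np.vstack([np.zeros(4),np.diag([.004,.004,.03,.004])]),xatol=1e-5,fatol=1e-3)) for a in(-.004,.004) for b in(-.004,.004) for e in (0,) for g in (0.,)),key=lambda r:r.fun)
    print(n,tag,z,round(best.fun,1),np.round(best.x,4),np.degrees(best.x[2]).round(2)); print(np.round(poly(best.x)[1],4).tolist())
    o=np.clip(cv2.cvtColor(im.astype(np.uint8),cv2.COLOR_GRAY2BGR)*1.6,0,255).astype(np.uint8)
    cv2.polylines(o,[np.round(topx(poly(best.x)[0])).astype(np.int32)],True,(0,0,255),1)
    cv2.imwrite(f'pics/fit_{n}{tag}.png',o)
E
python3 fit.py; python3 -c "
import cv2,numpy as np
cv2.imwrite('pics/fit.png',np.hstack([cv2.imread('pics/fit_top0.png'),cv2.imread('pics/fit_scene0.png')])[:, :800])"
```

```text
top 0 0.036 193.9 [ 4.769e-01  4.470e-02 -1.993e-01 -1.000e-04] -11.42
[[0.4958, 0.1378], [0.4769, 0.0446], [0.5161, 0.0367], [0.4973, -0.0563]]
scene 0 0.036 461.2 [ 0.4754  0.0393 -0.2046  0.0029] -11.72
[[0.4947, 0.1324], [0.4759, 0.0422], [0.5151, 0.034], [0.4952, -0.0618]]
top 2 0.036 965.4 [ 0.477   0.043  -0.2055  0.0015] -11.77
[[0.4963, 0.136], [0.4773, 0.0445], [0.5164, 0.0364], [0.4967, -0.0581]]
```

```bash
python3 -c "
import cv2,numpy as np
a=np.hstack([cv2.imread('pics/fit_top0.png'),cv2.imread('pics/fit_scene0.png')]);cv2.imwrite('pics/fit.png',cv2.resize(a,(800,int(a.shape[0]*800/a.shape[1]))))"
```

```text
(no output)
```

View pics/fit.png

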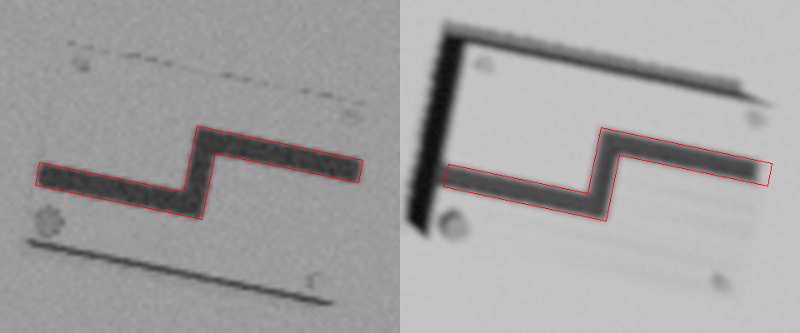

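```bash
cat > sty.py <<'E'
from blk import *
REST=np.array([.5135,.267]);RA=np.radians(-9.4)
Z=np.array([0,0,1.])
def tool(hd,th,sg=1):
    h=np.radians(hd);t=np.radians(th);sh=np.array([np.cos(h),np.sin(h),0])
    sd=np.cos(t)*sh-np.sin(t)*Z; a=-np.cos(t)*Z-np.sin(t)*sh
    z=sg*np.cross(a,sd); return np.c_[a,np.cross(z,a),z],sd,a
def tcp_for_tip(tip,hd,th,sg=1):
    R,sd,a=tool(hd,th,sg); return np.array(tip)-.115*sd-.006*a,R
def tip_now(hd,th,sg=1):
    R,sd,a=tool(hd,th,sg); s=sense(); T=s['tcp_rot']
    # stylus dir in tool frame: sd = R@l
    l=R.T@sd; return s['position']+T@(l*.115)+T[:,0]*.006
c1=np.array([.4764,.0436]);cy=np.radians(-11.5);CR=np.array([[np.cos(cy),-np.sin(cy)],[np.sin(cy),np.cos(cy)]])
def cp(x,y): return c1+CR@[x,y]
START,COR1,COR2,END=cp(0,.08),cp(0,0),cp(.04,0),cp(.04,-.08)
E
python3 - <<'E'
from sty import *
print(START,COR1,COR2,END)
for sg in (1,-1):
    print('rest',tool(170.6,0,sg)[0].round(2).tolist(),np.round(inverse_kinematics([*REST,.044],tool(170.6,0,sg)[0]),2))
    for P in (START,COR1,COR2,END):
        for hd in (125,):
            p,R=tcp_for_tip([*P,.034],hd,50,sg); q=inverse_kinematics(p,R); print(sg,hd,p.round(3),None if q is None else np.round(q,2))
E
```

```text
[0.49234943 0.12199398] [0.4764 0.0436] [0.51559699 0.03562528] [ 0.49964755 -0.04276869]
rest [[0.0, -0.99, 0.16], [-0.0, 0.16, 0.99], [-1.0, -0.0, 0.0]] [-0.84  0.61  0.39  1.95 -0.37  0.65  1.19]
1 125 [0.532 0.065 0.126] [-1.35  0.75  0.99  2.22  0.64  0.45 -0.5 ]
1 125 [ 0.516 -0.013  0.126] [-1.27  0.73  1.05  2.33  0.89  0.3  -0.66]
1 125 [ 0.555 -0.021  0.126] [-1.17  0.74  1.    2.26  0.9   0.32 -0.63]
1 125 [ 0.539 -0.1    0.126] [ 0.62  0.81 -1.18  2.25  1.72  1.52 -0.93]
rest [[0.0, 0.99, -0.16], [-0.0, -0.16, -0.99], [-1.0, 0.0, -0.0]] [-1.28  0.91  1.1   1.98 -1.02  0.97 -1.38]
-1 125 [0.532 0.065 0.126] [-0.9   0.52  0.35  2.2   1.11  0.81  2.21]
-1 125 [ 0.516 -0.013  0.126] [-0.83  0.48  0.42  2.31  1.29  0.71  2.13]
-1 125 [ 0.555 -0.021  0.126] [-0.78  0.52  0.43  2.24  1.28  0.68  2.19]
-1 125 [ 0.539 -0.1    0.126] [-0.7   0.5   0.52  2.32  1.51  0.57  2.08]
```

```bash
python3 - <<'E'
from sty import *
lo=np.array([-2.59,-.33,-1.39,.1,-1.04,.21,-2.66]);hi=np.array([2.59,1.99,1.29,2.45,4.18,1.99,2.66])
pts=[START,COR1,COR2,END,(START+COR1)/2,(COR2+END)/2]
for hd in (170,150,125,105,80,60,35,10,-10,-55,-100):
  for th in (40,48):
   for sg in (1,-1):
    Q=[inverse_kinematics(tcp_for_tip([*P,.034],hd,th,sg)[0],tool(hd,th,sg)[0]) for P in pts]
    if any(q is None for q in Q): print(hd,th,sg,'none'); continue
    Q=np.array(Q); print(hd,th,sg,'margin %.2f'%np.minimum(Q-lo,hi-Q).min(),'spread',np.ptp(Q,axis=0).max().round(2),Q[0].round(2))
E
```

```text
170 40 1 margin 0.09 spread 1.05 [-0.6   0.41  0.2   2.3   2.02  0.34 -1.  ]
170 40 -1 margin 0.06 spread 0.84 [-0.77  0.43  0.4   2.31  2.16  0.27  1.98]
170 48 1 margin 0.02 spread 0.76 [-0.72  0.41  0.27  2.39  2.26  0.51 -1.3 ]
170 48 -1 none
150 40 1 margin 0.03 spread 1.79 [ 0.4   0.77 -1.18  2.2   1.67  1.26 -0.71]
150 40 -1 margin 0.05 spread 0.68 [-0.84  0.45  0.43  2.26  1.43  0.39  2.36]
150 48 1 margin 0.03 spread 0.86 [-1.25  0.61  0.88  2.34  1.74  0.27 -1.22]
150 48 -1 margin 0.03 spread 0.68 [-0.92  0.47  0.42  2.32  1.65  0.54  2.07]
125 40 1 margin 0.01 spread 0.81 [-1.23  0.68  0.96  2.2   0.39  0.4  -0.18]
125 40 -1 margin 0.18 spread 0.28 [-0.79  0.48  0.34  2.18  0.98  0.66  2.42]
125 48 1 margin 0.08 spread 2.19 [-1.32  0.72  0.97  2.22  0.62  0.44 -0.47]
125 48 -1 margin 0.14 spread 0.39 [-0.88  0.51  0.35  2.19  1.09  0.78  2.25]
105 40 1 margin 0.21 spread 0.27 [-1.17  0.69  0.9   2.12  0.29  0.66 -0.35]
105 40 -1 margin 0.20 spread 0.23 [-0.77  0.52  0.33  2.1   0.72  0.85  2.36]
105 48 1 margin 0.23 spread 0.28 [-1.27  0.77  0.95  2.11  0.34  0.72 -0.45]
1
[... 1530 characters left out ...]
-10 48 -1 margin 0.43 spread 0.23 [-0.48  0.69  0.37  1.82 -0.43  1.53  1.51]
-55 40 1 margin 0.01 spread 0.4 [-0.68  0.65  0.72  2.03 -0.99  1.35 -1.89]
-55 40 -1 margin 0.16 spread 0.23 [-0.48  0.57  0.43  2.02 -0.88  1.22  1.13]
-55 48 1 margin 0.01 spread 0.39 [-0.61  0.71  0.72  1.99 -1.01  1.51 -1.83]
-55 48 -1 margin 0.13 spread 0.23 [-0.4   0.62  0.41  1.98 -0.91  1.36  1.19]
-100 40 1 margin 0.00 spread 5.02 [ 0.72  0.82 -1.18  2.12  0.3   0.34  2.51]
-100 40 -1 margin 0.00 spread 0.55 [ 0.34  0.54 -0.6   2.14 -0.91  0.46  0.48]
-100 48 1 margin 0.02 spread 0.55 [ 0.56  0.62 -0.79  2.16 -0.97  0.47 -2.52]
-100 48 -1 margin 0.02 spread 0.55 [ 0.56  0.62 -0.79  2.16 -0.97  0.47  0.62]
```

```bash
python3 - <<'E'
from sty import *
R,_,_=tool(170.6,0,1)
command_gripper(.045,100)
movep([*REST,.20],R)
move_l([*REST,.075],feed=.2)
c=move_l([*REST,.044],feed=.05,until_force=8); st(f'at {c}')
command_gripper(0.0,110); s=st('closed')
move_l([*REST,.15],feed=.1); st('lift')
snap('3')
q=sense()['joint_pos']; print(np.round(q,2))
from crop import crop
crop('3',.144,.36,.62,.14,.34,.0007,'pics/lift3.png')
for P in (START,END):
  p,RR=tcp_for_tip([*P,.06],35,48,1); print(np.round(inverse_kinematics(p,RR),2))
E
```

```text
at False 26.87 [0.5137 0.2669 0.044 ] F [-0.5  0.1  0.5] gap 0.0448
closed 27.25 [0.5138 0.2672 0.0446] F [-0.7 -0.2  5. ] gap 0.0141
lift 28.46 [0.513  0.2668 0.1493] F [-1.  -0.1 -1.8] gap 0.0141
[-0.92  0.46  0.48  1.9  -0.27  0.85  1.11]
[-1.09  0.98  1.14  1.83 -0.32  1.56 -0.69]
[-0.85  0.95  1.14  1.89 -0.19  1.37 -0.53]
```

View pics/lift3.png

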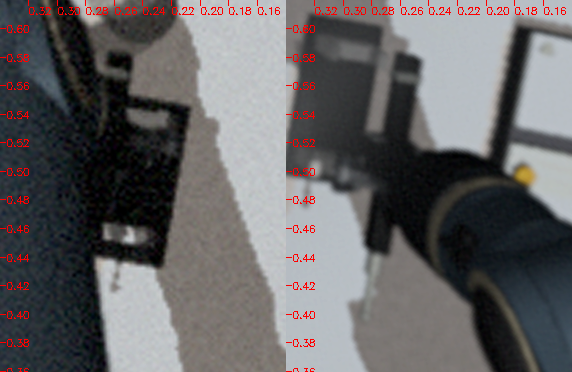

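The scene view shows the stylus level in the jaws, with the tip at about (.3995, .285), as expected. Now I move it over the seam start.

```bash
python3 - <<'E'
from sty import *
move_l([.50,.20,.24],feed=.2)
p,R=tcp_for_tip([*START,.10],35,48,1)
movep(p,R); st('over'); print(tip_now(35,48,1).round(4), START)
p,R=tcp_for_tip([*START,.055],35,48,1)
move_l(p,feed=.1); st(); print(tip_now(35,48,1).round(4), np.round(sense()['joint_pos'],2))
snap('4')
from crop import crop
crop('4',.055,.38,.56,.02,.20,.0005,'pics/over4.png')
E
```

```text
over 30.96 [0.433  0.0807 0.1892] F [-1.3 -0.1 -1.4] gap 0.0142
[0.4924 0.1223 0.0997] [0.49234943 0.12199398]
 31.56 [0.4329 0.0802 0.1443] F [ 0.4 -1.1 -0.5] gap 0.0143
[0.4922 0.1217 0.0548] [-1.03  0.9   1.01  1.83 -0.25  1.53 -0.8 ]
```

View pics/over4.png

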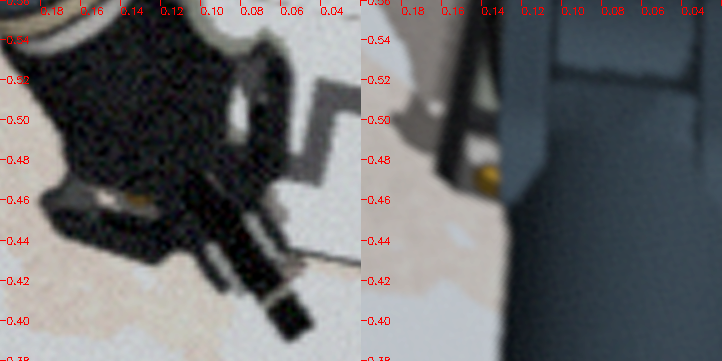

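View pics/scene4.png

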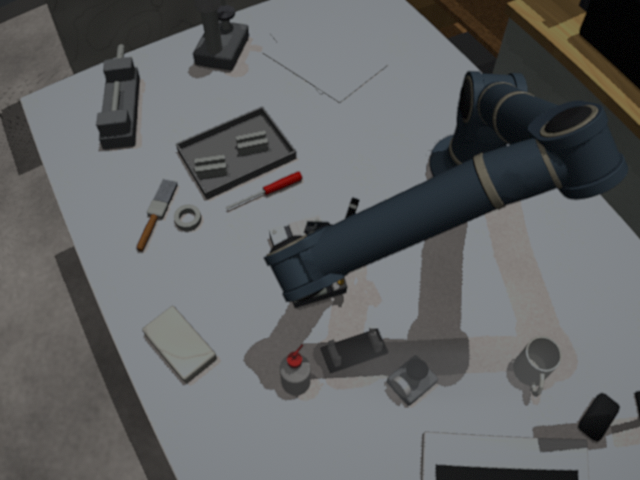

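```bash
python3 - <<'E'
from sty import *
c=camera_params('top'); R,sd,a=tool(35,48,1); t=tip_now(35,48,1)
p=cv2.imread('pics/top4.png'); b=proj(c,[t-.185*sd,t-.115*sd,t-.045*sd,t])
print(b.round(1), (t-.185*sd).round(3))
x,y=270,210
im=np.clip(cv2.resize(p[y:y+100,x:x+130],None,fx=6,fy=6,interpolation=cv2.INTER_CUBIC).astype(float)*1.9,0,255).astype(np.uint8)
for q in b: cv2.circle(im,tuple(int(v) for v in ((q-[x,y])*6+3)),3,(0,0,255),-1)
cv2.imwrite('pics/chk4.png',im)
E
```

```text
[[301.6 285.7]
 [290.3 270. ]
 [280.2 255.9]
 [274.2 247.5]] [0.391 0.051 0.193]
```

View pics/chk4.png

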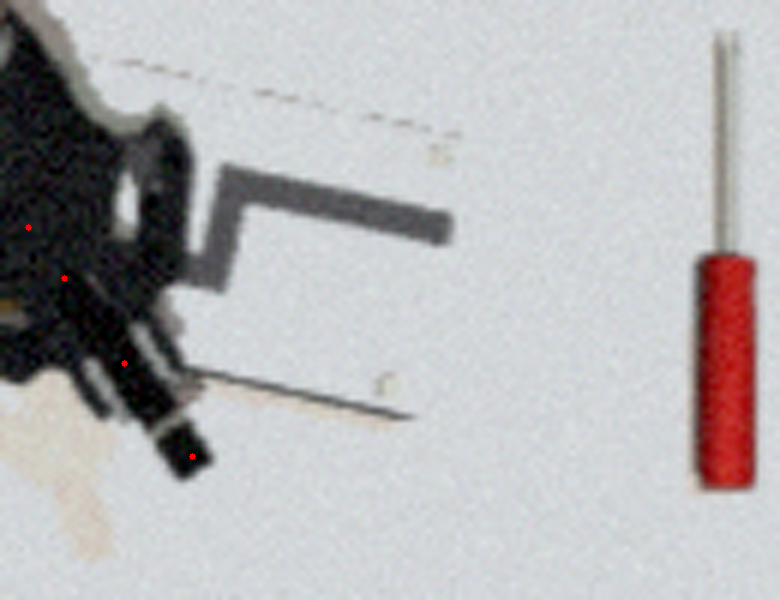

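```bash
cat >> sty.py <<'E'
HD,TH,SG=35,48,1
def goto(tip,feed=.02,uf=None):
    p,R=tcp_for_tip(tip,HD,TH,SG); c=move_l(p,feed=feed,until_force=uf); t=tip_now(HD,TH,SG); s=sense()
    loc=CR.T@(t[:2]-c1)
    print(c,'t',round(s['time_s'],1),'tip',t.round(4),'coverloc',loc.round(4),'F',s['wrist_force'].round(1),'gap',round(s['finger_gap'],4)); return t
E
python3 - <<'E'
from sty import *
t=goto([*START,.031],.012,4)
E
```

```text
True t 33.4 tip [0.4917 0.1215 0.0325] coverloc [-0.0005  0.0794] F [-0.9 -0.   2.7] gap 0.0142
```

```bash
python3 - <<'E'
from sty import *
z=.0337
b=CR.T@(START-c1)
goto([*cp(0,.08),z],.01)
a1=goto([*cp(.006,.08),z],.006,3)
goto([*cp(0,.08),z],.01)
a2=goto([*cp(-.006,.08),z],.006,3)
goto([*cp(0,.08),z],.01)
E
```

```text
False t 33.7 tip [0.4921 0.1219 0.0333] coverloc [-0.0002  0.0799] F [-0.1 -0.9 -0.4] gap 0.0141
True t 34.6 tip [0.4964 0.1208 0.0332] coverloc [0.0042 0.0796] F [0.1 0.5 1. ] gap 0.0142
False t 35.2 tip [0.4917 0.122  0.0332] coverloc [-0.0007  0.0799] F [0.3 0.9 0.3] gap 0.0141
True t 35.8 tip [0.4897 0.1222 0.033 ] coverloc [-0.0027  0.0797] F [ 1.  -1.3  2. ] gap 0.0141
False t 36.2 tip [0.4916 0.1219 0.0333] coverloc [-0.0007  0.0797] F [-0.  -0.1  1. ] gap 0.0143
```

```bash
python3 - <<'E'
from sty import *
z=.0335; o=.001
goto([*cp(o,.08),z],.01)
goto([*cp(o,.04),z],.02,8)
goto([*cp(o,0),z],.02,8)
E
```

```text
False t 36.4 tip [0.4928 0.1217 0.0332] coverloc [0.0005 0.0798] F [-0.5 -0.1  1.6] gap 0.0143
False t 38.6 tip [0.485  0.0825 0.0332] coverloc [0.0007 0.0399] F [1.1 0.7 0. ] gap 0.0141
False t 40.7 tip [0.4771 0.0433 0.0332] coverloc [ 0.0007 -0.0002] F [-1.1  0.7 -0.2] gap 0.0139
```

```bash
python3 - <<'E'
from sty import *
z=.0335; o=.001
t=goto([*cp(o,-.006),z],.008,3)
y=(CR.T@(t[:2]-c1))[1]; yc=y+.0034
print('centre y',yc)
yc=float(np.clip(yc,-.0025,.0025)); print(yc)
goto([*cp(o,yc),z],.02)
open('yc.txt','w').write(str(yc))
E
```

```text
True t 41.2 tip [0.4764 0.041  0.0327] coverloc [ 0.0005 -0.0026] F [0.8 1.3 1.9] gap 0.0141
centre y 0.0008391850780267514
0.0008391850780267514
False t 41.5 tip [0.4771 0.0445 0.0332] coverloc [0.0005 0.001 ] F [-0.2 -0.1 -0.4] gap 0.0142
```

```bash
python3 - <<'E'
from sty import *
z=.0335; o=.001; yc=float(open('yc.txt').read())
goto([*cp(.04+o,yc),z],.02,8)
goto([*cp(.04+o,-.04+yc),z],.02,8)
goto([*cp(.04+o,-.08+yc),z],.02,8)
E
```

```text
False t 43.7 tip [0.5164 0.0364 0.0334] coverloc [0.0407 0.001 ] F [-0.3 -0.2  0.6] gap 0.014
False t 45.8 tip [ 0.5084 -0.0027  0.0334] coverloc [ 0.0406 -0.039 ] F [0.4 0.1 0.5] gap 0.014
False t 48.0 tip [ 0.5004 -0.0419  0.0333] coverloc [ 0.0406 -0.079 ] F [ 0.3 -0.1  0.7] gap 0.0141
```

```bash
python3 - <<'E'
from sty import *
z=.0335; o=.001; yc=float(open('yc.txt').read())
goto([*cp(.04+o,-.083+yc),z],.02,8)
goto([*cp(.04+o,-.083+yc),.030],.01,4)
goto([*cp(.04+o,-.083+yc),z],.02)
goto([*cp(.04+o+.006,-.083+yc),z],.006,3)
goto([*cp(.04+o,-.083+yc),z],.02)
goto([*cp(.04+o-.006,-.083+yc),z],.006,3)
goto([*cp(.04+o,-.083+yc),z],.02)
E
```

```text
False t 48.3 tip [ 0.4997 -0.0453  0.0334] coverloc [ 0.0406 -0.0825] F [ 0.   0.1 -0.5] gap 0.0141
True t 48.5 tip [ 0.4991 -0.0457  0.0325] coverloc [ 0.0401 -0.083 ] F [-0.6  0.5  2.9] gap 0.0135
False t 48.8 tip [ 0.4996 -0.0452  0.0332] coverloc [ 0.0405 -0.0824] F [-0.3 -0.1  1.2] gap 0.014
True t 49.5 tip [ 0.503  -0.0458  0.0329] coverloc [ 0.0439 -0.0823] F [ 0.6 -0.8  1.6] gap 0.0142
False t 49.8 tip [ 0.4997 -0.0448  0.0328] coverloc [ 0.0405 -0.082 ] F [0.6 0.4 1.1] gap 0.0144
True t 50.5 tip [ 0.4962 -0.0445  0.0328] coverloc [ 0.0369 -0.0824] F [-0.2 -1.1  2.5] gap 0.0141
False t 50.9 tip [ 0.4991 -0.0452  0.0331] coverloc [ 0.0399 -0.0825] F [-1.7 -0.5  2.3] gap 0.014
```

Wall and floor probes confirm the ball is in the groove at the far end, with the walls at .0369 and .0439. Next I return the stylus to its rest.

```bash
python3 - <<'E'
from sty import *
yc=float(open('yc.txt').read())
goto([*cp(.041,-.082),.13],.12)
R,_,_=tool(170.6,0,1)
movep([.5,.1,.27],R)
movep([*REST,.16],R); s=st('over rest'); print(np.round(s['joint_pos'],2))
move_l([*REST,.11],feed=.1); st()
snap('5')
from crop import crop
crop('5',.11,.36,.62,.14,.34,.0007,'pics/rest5.png')
E
```

```text
False t 51.8 tip [ 0.4993 -0.0446  0.1291] coverloc [ 0.0401 -0.0818] F [ 0.2  0.1 -1.7] gap 0.0133
over rest 54.31 [0.5145 0.2651 0.1607] F [ 0.5  1.6 -1.4] gap 0.0143
[-1.03  0.47  0.64  1.89 -0.36  0.89  1.19]
 54.96 [0.514  0.2667 0.1104] F [-0.4 -0.6 -1.6] gap 0.0139
```

View pics/rest5.png

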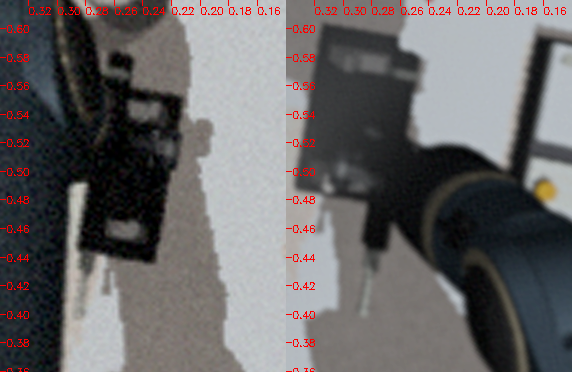

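```bash
python3 - <<'E'
from sty import *
move_l([*REST,.058],feed=.1); st()
c=move_l([*REST,.0435],feed=.02,until_force=5); st(f'down {c}')
command_gripper(.035); st('open'); sleep(.3)
move_l([*REST,.16],feed=.12); st()
movep([.45,.05,.27],Rdown(np.radians(90)))
snap('6')
from crop import crop
crop('6',.046,.38,.62,.20,.33,.0005,'pics/sty6.png')
for n in ['top','scene']:
    c=camera_params(n); d=np.load(f'pics/{n}6d.npy'); C=fullcloud(c,d)
    u=np.array([np.cos(RA),np.sin(RA)]);v=np.array([-u[1],u[0]])
    q=C[...,:2]-REST; a=q@u;b=q@v
    print(n,[(round(k,2),round(float(np.median(C[(d>0)&(abs(a-k)<.008)&(abs(b)<.006)][:,2])),4)) for k in np.arange(-.06,.07,.03)])
E
```

```text
55.73 [0.5139 0.267  0.0582] F [ 0.   0.7 -1. ] gap 0.014
down True 56.38 [0.5133 0.267  0.0446] F [-0.7  1.   4.2] gap 0.0139
open 56.71 [0.5124 0.2667 0.0437] F [-0.8 -0.  -0.7] gap 0.0352
 58.12 [0.5129 0.2669 0.1592] F [-0.3  0.1  0.6] gap 0.0351
top [(np.float64(-0.06), 0.0454), (np.float64(-0.03), 0.0453), (np.float64(0.0), 0.0442), (np.float64(0.03), 0.0444), (np.float64(0.06), 0.045)]
scene [(np.float64(-0.06), 0.046), (np.float64(-0.03), 0.0443), (np.float64(0.0), 0.0443), (np.float64(0.03), 0.0455), (np.float64(0.06), 0.0437)]
```

View pics/sty6.png

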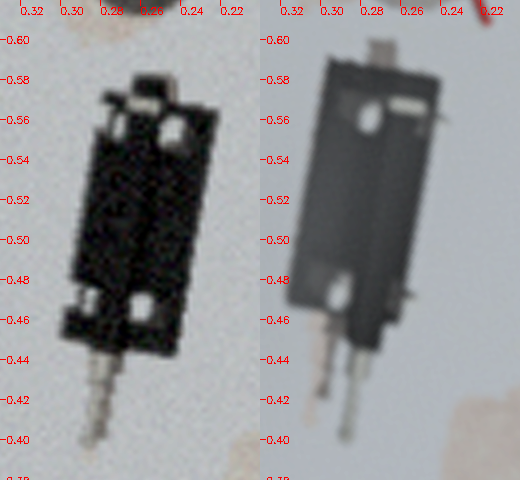

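The stylus is back as at the start: level at about 45 mm (handle top), lying in both saddles, tip at about (88,440) in the crop. Before the second press I check the other objects.

View pics/scene6.png

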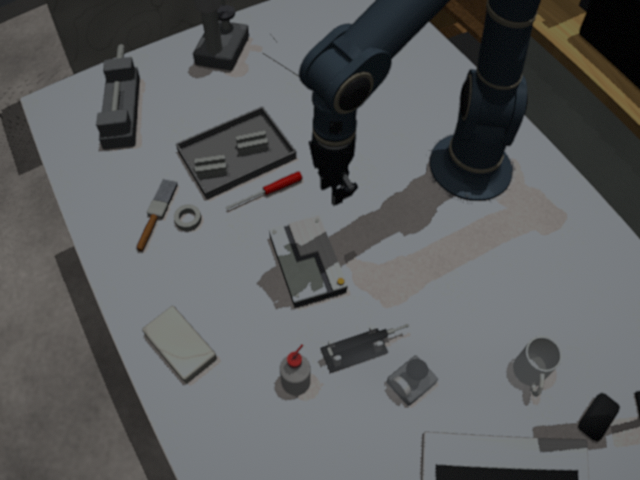

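```bash
python3 - <<'E'
from press import *
command_gripper(0.0,60)
R=Rdown(np.radians(100))
movep([.451,.3845,.20],R)
move_l([.451,.3845,.125],feed=.15)
c=move_l([.451,.3845,.092],feed=.02,until_force=26); st(f'pressed {c}')
sleep(.4); st('hold')
snap('7')
c=camera_params('scene'); d=np.load('pics/scene7d.npy')
move_l([.451,.3845,.20],feed=.12); st('up')
movep([.45,.05,.30],Rdown(np.radians(90)))
snap('8')
E
```

```text
pressed True 62.73 [0.4511 0.3846 0.1027] F [-1.9 -1.4  9.7] gap -0.0002
hold 63.13 [0.4511 0.3846 0.1028] F [-2.  -1.3  8.3] gap 0.0
up 64.2 [0.4504 0.3842 0.199 ] F [-0.2  0.2 -1.1] gap 0.0002
```

```bash
ls pics | grep 8.png; python3 - <<'E'
from sty import *
st()
a=cv2.imread('pics/scene0.png').astype(int);b=cv2.imread('pics/scene8.png')
for n in ['top','scene']:
    c=camera_params(n); d=np.load(f'pics/{n}8d.npy'); C=fullcloud(c,d)
    u=np.array([np.cos(RA),np.sin(RA)]);v=np.array([-u[1],u[0]])
    q=C[...,:2]-REST; A=q@u;B=q@v
    print(n,[round(float(np.median(C[(d>0)&(abs(A-k)<.008)&(abs(B)<.006)][:,2])),4) for k in np.arange(-.06,.07,.03)])
    m=(d>0)&(np.hypot(C[...,0]-.451,C[...,1]-.3845)<.01)&(C[...,2]>.05); print('plunger z',np.median(C[m][:,2]).round(4))
E
```

```text
scene8.png
top8.png
 65.62 [0.4501 0.0516 0.2996] F [-0.2  0.1  0.3] gap -0.0002
top [0.045, 0.0446, 0.0443, 0.0457, 0.0452]
plunger z 0.0902
scene [0.0453, 0.0447, 0.0436, 0.0451, 0.0436]
plunger z 0.091
```

View pics/scene8.png

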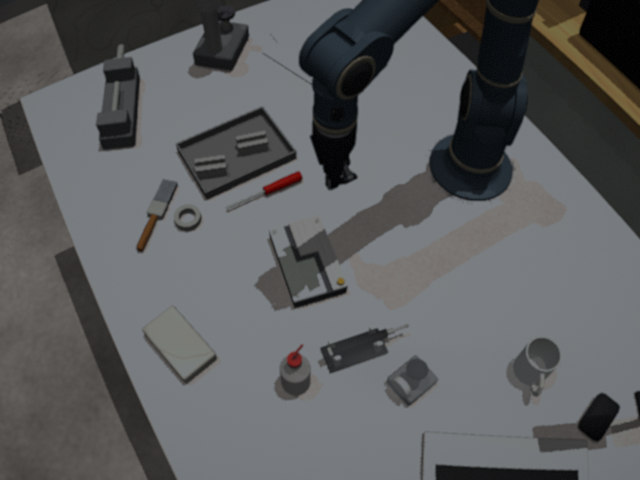

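The final picture shows both blocks in the tray at about (211,163) and (252,141) and the stylus in its rest at (355,350). The bottle, ring and screwdriver are unmoved, and the arm is clear.

```bash
python3 -c "
from rig import *
finish_job()"
```

```text
the job is handed in; nothing more can be done
```

I handed the job in at about 66 s, with every step done in the order asked; the hand-in gives no verdict.

- **Blocks:** there were two, both on the bench beyond the cover. Both now lie flat in the tray.
- **Plunger:** I pressed it once before taking the stylus and once after putting it back. With trip levels of 22 N and 26 N, both presses stopped at the same height, about 13.7 mm of travel against the nominal 14 mm. That is a hard stop within measuring error, but I could not read the joint itself. The head sprang back up to about 91 mm.
- **Seam:** I ran the ball from the boss end through both corners to about 3 mm past the far end, at about 2 cm/s, clear of the floor by at most 1 mm. Touching the floor and walls at both ends, and one wall at the first corner, showed the ball was in the groove. These touch checks added short sideways moves of a few millimetres inside the groove. My estimate puts the starting point within about 1 mm of the true seam start.
- **Stylus:** it lies level in both saddles, in the same position as at the start.
- **Last picture:** the bottle, ring and screwdriver are where they were, and the arm touches nothing. No grip slip or knocked block showed up.

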